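# Reset the printer control box with the reset tool

## Task

The printer's control box has hung. Slide the dust shutter on its top fully open, and with the tip of the reset tool from the stand press the recessed orange reset button fully down, keeping it down for at least one second. Lower the tool back into its stand, all the way home before you let go, leave the shutter open, and leave the other things on the mat where they are.

Things in the scene. Friction and masses are not known exactly. Their poses are not given: they have to be found in the camera images.
- control_box: White box with a grey belt, 110 (x) x 170 (y) x 50 mm high, fixed to the bench, a dark display on its top at the +y end. Origin: centre of its underside; z up; its own +y is the way the shutter slides open.
- well_mouth (a point): Centre of the mouth of the round vertical well in the control box's top face, 35 mm from the box's centre towards its -y end, 50 mm above the bench; axes as the box. The well is 14 mm in diameter, with the button's top 12 mm below the mouth. While the shutter is shut the well is hidden under it.
- button_top (a point): Centre of the top of the orange reset button (11 mm in diameter) in the well; 12 mm below the mouth when up. It moves 5 mm straight down against a spring (about 1.5 N to start, 5 N fully down), and springs back.
- reset_button (a joint): Travel of the button downwards in m: 0 up, 0.005 fully down.
- shutter (a joint): Travel of the shutter along the box's +y in m: 0 shut (over the well), 0.030 fully open (well clear). It starts within 8 mm of shut, takes about 1 N to move and stays where it is left.
- shutter_rib (a point): Centre of the top of the shutter's orange rib, by which it is pushed or pinched; moves with the shutter. The shutter is a grey plate 42 (x) x 32 (y) x 3 mm lying on the box's top face; the rib stands on it, 30 (x) x 8 (y) mm and 12 mm tall, its top 65 mm above the bench. Shut, the rib is 10 mm to the +y side of the well's centre. Axes as the box.
- stand_mouth (a point): Centre of the mouth of the vertical bore in the top of the tool stand, a fixed dark wooden block 60 x 60 mm and 75 mm high with a yellow band on an 84 mm square steel foot. The bore is 14 mm in diameter, 68 mm deep, with a 3 mm chamfer. z up.
- stylus_handle (a point): Centre of the yellow handle (16 mm in diameter, 62 mm long) of the reset tool, 95 mm above its tip; where to grip. The tool is 126 mm long, 60 g, and starts upright in the stand. z runs along it, from the tip up to the handle. From the tip: a steel pin 5 mm in diameter for 22 mm, a cone of 8 mm, a shaft 10 mm in diameter up to the black collar, the collar 24 mm in diameter and 4 mm thick, then the handle.
- stylus_collar (a point): Centre of the underside of the reset tool's collar, 60 mm above its tip, which rests on the stand's top (at stand_mouth) when the tool is home.
- stylus_tip (a point): The flat end of the reset tool's steel pin, 95 mm below the handle's centre; 15 mm above the bench when the tool is home.
- stylus: The reset tool as a whole; origin at its tip, z up along it.
- parts_bin: Blue open bin, 120 x 90 x 35 mm, to be left alone; origin: centre of its underside.
- filter_module: White domed round module with a black cap, 72 mm in diameter, 44 mm high, to be left alone; origin: centre of its underside.
- screwdriver: Yellow-handled screwdriver lying on the bench, to be left alone; x along it, towards the blade.
Not all that is in view belongs to the job. There is more than one size of the control_box; the one meant has the size given above. What is shaped like the stylus but white is not meant.

How it is judged (in metres and radians):
On the way, in this order (a step that is already met when the one before it is completed fails the run):
1. the shutter is slid fully open (at least 25 mm) (value of joint shutter above 0.025 m), for 0.2 s.
2. the tool's tip holds the button fully down (at least 4 mm) for 0.8 s (value of joint reset_button above 0.004 m and distance between stylus_tip and button_top below 0.008 m), for 0.8 s.
3. the tool is lowered home into its stand (collar within 8 mm of the stand's top) with the fingers still holding it (contact force between the fingers and stylus above 0.5 N and distance between stylus_collar and stand_mouth below 0.008 m), for 0.1 s.
At the end, for the whole second after the job is handed in: The shutter is open at least 25 mm, the button is up again (within 1 mm), the reset tool stands upright (within 0.1 rad), at rest and released, in its stand with its collar within 5 mm of the stand's mouth, and the bin, the module and the screwdriver are within 30 mm of where they started (value of joint shutter above 0.025 m and value of joint reset_button below 0.001 m and distance between stylus_collar and stand_mouth below 0.005 m and angle between stylus_collar's own z axis and vertical below 0.1 rad and linear speed of stylus below 0.02 m/s and distance of each of parts_bin, filter_module, screwdriver from where it was at the start of the episode below 0.03 m); the robot touches nothing.
It fails at once if the parts bin is moved by more than 30 mm (distance of parts_bin from where it was at the start of the episode above 0.03 m).
It fails at once if the filter module is moved by more than 30 mm (distance of filter_module from where it was at the start of the episode above 0.03 m).
It fails at once if the screwdriver is moved by more than 30 mm (distance of screwdriver from where it was at the start of the episode above 0.03 m).
It also fails if it takes over 58 s, if anything falls off the work surface, if the arm or the gripper's body presses on something with over 40 N, if the wrist force passes 120 N, or if a joint passes its speed limit or range.

## Robot

A 6-joint arm with a two-finger parallel gripper is mounted at the origin on the work surface. World frame = base frame: x ahead of the robot, y to its left, z up, the work surface at z = 0. Lengths are in mm, angles in rad, forces in N, time in s.
With the tool pointing down it reaches from about 275 to 825 mm from the base axis. Payload 5.2 kg.
Tool frame: the origin (TCP) lies at the very end of the fingers, on their centre line; the grasp point (between the pads) lies 19 mm behind it; z points along the fingers, y is the line along which they close (so a half turn about z gives the same grasp; the last joint's range is limited). The gripper opens to 93 mm and grips with 3 to 60 N. Pads are 15 mm wide; open, the fingers measure 128 mm over their backs; the gripper's body (75 mm by 188 mm) begins 65 mm behind the grasp point.
Start: joints at [-1.389, 0.259, 1.535, -0, 1.348, -0.203], TCP at [206.476, -509.777, 188.053] pointing down, gripper open.
Joint ranges: [-3.14, 3.14], [-0.91, 2.08], [0.19, 2.58], [-1.22, 4.36], [0.22, 2.71], [-3.12, 3.12]. Speed limits (rad/s): [2.57, 2.57, 3.14, 3.14, 3.14, 3.14].

## Interface

Orientations are given as [roll, pitch, yaw] about the fixed x, y, z axes, in that order (R = Rz(yaw) Ry(pitch) Rx(roll)).
In Python, from bench import robot gives the robot as it stands. The module is installed in compiled form; this text tells all that it offers. Calls block until the motion is done:
- robot.move_ptp(position, orientation): joint-space move of the TCP to a pose.
- robot.move_linear(position, ori=None, speed=150, f_stop=None): straight line of the TCP; ori=None keeps the orientation; speed is the mean speed in mm/s. With f_stop (N) it stops when the force on the tool has changed by that much, and returns True; else False.
- robot.move_j(angles): joint-space move.
- robot.move_gripper(opening): opening from 0.0 (shut) to 1.0 (fully open); the grip force is fixed at half the most; returns when the fingers have stopped.
- robot.sleep(seconds).
- robot.inverse_kinematics(position, orientation): joint angles nearest the present ones, or None.
- robot.get_image(name): name is "scene" or "top"; returns a dict with "img" (480x640x3 uint8, blue, green, red), "fovy" (degrees; the focal length in pixels is half the picture's height over the tangent of half this angle, whatever the lens; pixels are square), "cx", "cy" (the principal point, pixels), "eye" and "orientation" of the camera in the world. Camera axes: x right, y down, z forward; pixel columns grow to the right and rows downward; lengths in mm; the calibration is good to about 2 mm. A picture is of the moment at which its call begins. There is no depth.
A pose or a line that the arm cannot do raises robot.MotionError and nothing moves.
- robot.hand_in(): hands the job in; it is judged then, once.
Readings, each from a call of its own:
- robot.current_t(): time.
- robot.current_qpos(): joint angles.
- robot.current_joint_vel(): joint speeds.
- robot.current_joint_efforts(): joint torques, N m.
- robot.current_tcp_pos(): TCP position.
- robot.current_eef_rot(): TCP orientation.
- robot.current_contact_force(): force on the tool from outside, world axes, zero at the start.
- robot.current_ft_torque(): the same for the moment, N m.
- robot.current_gripper_width(): opening from 0.0 (shut) to 1.0 (fully open).
- robot.current_finger_force(): force on a finger pad.
Only numpy, scipy, OpenCV 4.12 (cv2) and the standard library are available. Lean on these libraries where they do the work, as an engineer would, in place of code of your own. Each camera call takes 0.05 s, during which the arm holds its last target. There are 200 camera calls.

## Working session

There is one attempt and no reset: what is moved stays moved. The work goes in short steps, each a Python script; the robot and the scene stay as the last script left them, time stands still between calls to the robot, and variables do not carry over. Pictures are saved under pics/ and viewed, at most 11 in all, crops included, and the job is handed in when it is done.

```bash
mkdir -p pics; python3 - <<'E'
from bench import robot
import cv2
for n in("scene","top"):
    d=robot.get_image(n);cv2.imwrite(f"pics/{n}0.png",d["img"]);print({k:v for k,v in d.items() if k!="img"})
print(robot.current_eef_rot(),robot.current_t())
E
```

```text
{'fovy': 56.46344956037215, 'cx': 323.62786925063295, 'cy': 237.81977461917782, 'eye': array([1030.01956968,  717.2103645 ,  676.10402039]), 'orientation': array([-2.18770929,  0.01872265,  2.55300695])}
{'fovy': 50.1335289936267, 'cx': 326.26032250309004, 'cy': 237.7693765063965, 'eye': array([ 456.42701574,   56.91222443, 1363.88570503]), 'orientation': array([-3.06294714, -0.00401077, -1.56317433])}
[-3.14000304e+00 -3.19337930e-04  3.84832305e-01] 0.1
```

View pics/scene0.png

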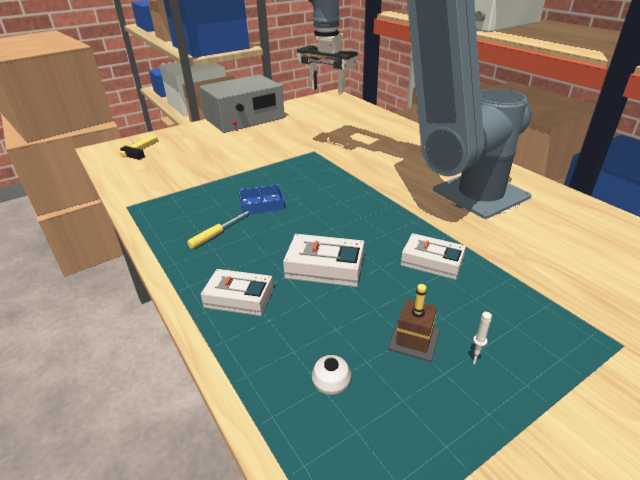

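View pics/top0.png

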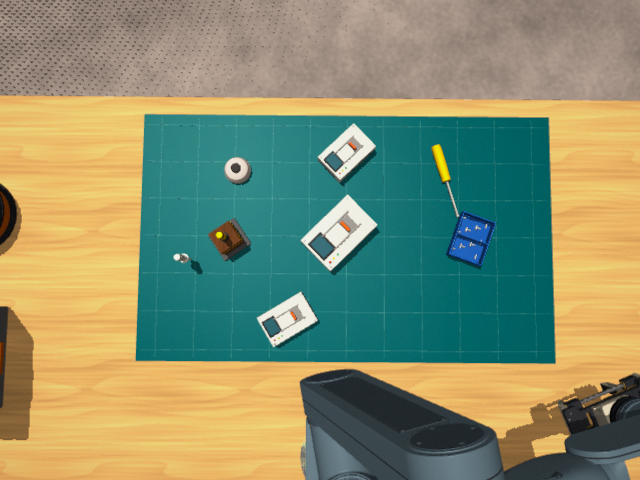

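The top view shows the large box at about (340,233), the stand with the tool at (228,239) and the white decoy at (182,258). The bin is at (471,239), the module at (237,170) and the two smaller boxes at (347,152) and (288,319). Next I'll measure these.

```bash
cat > h.py <<'E'
import numpy as np, cv2
from scipy.spatial.transform import Rotation as Ro
from bench import robot
class Cam:
    def __init__(s,n):
        d=robot.get_image(n);s.img=d["img"];s.f=240/np.tan(np.radians(d["fovy"])/2)
        s.c=np.array([d["cx"],d["cy"]]);s.e=np.array(d["eye"]);s.R=Ro.from_euler("xyz",d["orientation"]).as_matrix()
    def ray(s,p):
        v=s.R@np.r_[(np.asarray(p,float)-s.c)/s.f,1];return v/np.linalg.norm(v)
    def plane(s,p,z):
        v=s.ray(p);return s.e+v*(z-s.e[2])/v[2]
    def proj(s,P):
        q=s.R.T@(np.asarray(P,float)-s.e);return s.c+s.f*q[:2]/q[2]
def tri(a,pa,b,pb):
    A=[];B=[]
    M=np.zeros((3,3));y=np.zeros(3)
    for c,p in((a,pa),(b,pb)):
        v=c.ray(p);N=np.eye(3)-np.outer(v,v);M+=N;y+=N@c.e
    P=np.linalg.solve(M,y);return P,[float(np.linalg.norm(np.cross(P-c.e,c.ray(p)))) for c,p in((a,pa),(b,pb))]
def blobs(img,lo,hi,roi,amin=8):
    x0,y0,x1,y1=roi;m=cv2.inRange(cv2.cvtColor(img,cv2.COLOR_BGR2HSV),lo,hi);k=np.zeros_like(m);k[y0:y1,x0:x1]=m[y0:y1,x0:x1]
    n,l,st,ce=cv2.connectedComponentsWithStats(k);return [(st[i].tolist(),ce[i].round(2).tolist(),l==i) for i in range(1,n) if st[i][4]>=amin]
E
python3 - <<'E'
from h import *
np.set_printoptions(precision=1,suppress=True)
T=Cam("top");S=Cam("scene")
Y=((20,110,90),(35,255,255));O=((3,110,110),(16,255,255));W=((0,0,150),(179,60,255))
for nm,c,ry,ro,rw in(("T",T,(205,220,250,262),(318,205,365,250),(295,188,385,278)),("S",S,(395,275,440,350),(300,230,330,262),(278,228,370,290))):
    for k,r in((Y,ry),(O,ro)): 
        for b in blobs(c.img,*k,r,4): print(nm,b[0],b[1],c.plane(b[1],65))
    for b in blobs(c.img,*W,rw,200):
        pts=np.argwhere(b[2])[:,::-1]; h=cv2.convexHull(pts.astype(np.int32))
        print(nm,"W",b[0]); 
        if nm=="T":
            g=np.array([c.plane(p,50)[:2] for p in h[:,0]],np.float32);print(cv2.minAreaRect(g))
a=cv2.resize(T.img[185:285,200:390],None,fx=4,fy=4,interpolation=cv2.INTER_CUBIC)
b=cv2.resize(S.img[225:365,275:445],None,fx=4,fy=4,interpolation=cv2.INTER_CUBIC)
cv2.imwrite("pics/a1.png",a);cv2.imwrite("pics/b1.png",b)
E
```

```text
T [215, 231, 8, 8, 46] [218.7, 234.65] [564.6 325.6  65. ]
T [223, 234, 2, 5, 6] [223.83, 236.33] [560.4 312.4  65. ]
T [340, 221, 10, 11, 43] [344.79, 225.81] [589.7   5.6  65. ]
T W [301, 195, 76, 76, 2403]
((574.9027709960938, 21.492843627929688), (111.0162124633789, 171.6580352783203), 45.36372756958008)
S [417, 284, 9, 9, 70] [421.16, 288.13] [497.4 254.9  65. ]
S [415, 294, 10, 16, 129] [419.15, 301.55] [528.  281.3  65. ]
S [414, 310, 8, 5, 23] [417.65, 312.39] [551.1 301.4  65. ]
S [397, 329, 19, 6, 26] [406.08, 331.5] [602.  325.1  65. ]
S [417, 334, 3, 2, 4] [417.75, 334.75] [590.1 342.9  65. ]
S [421, 336, 8, 3, 9] [424.44, 336.67] [583.5 353.   65. ]
S [313, 241, 5, 11, 43] [314.98, 246.07] [595.6   9.9  65. ]
S W [283, 233, 81, 48, 2529]
S W [285, 274, 72, 12, 277]
```

View pics/a1.png

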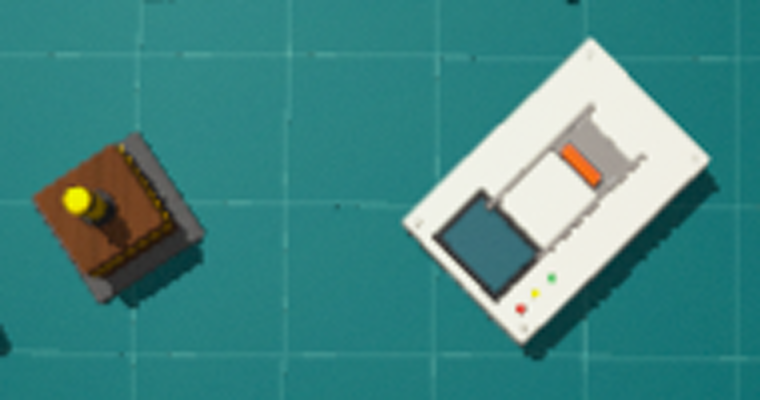

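View pics/b1.png

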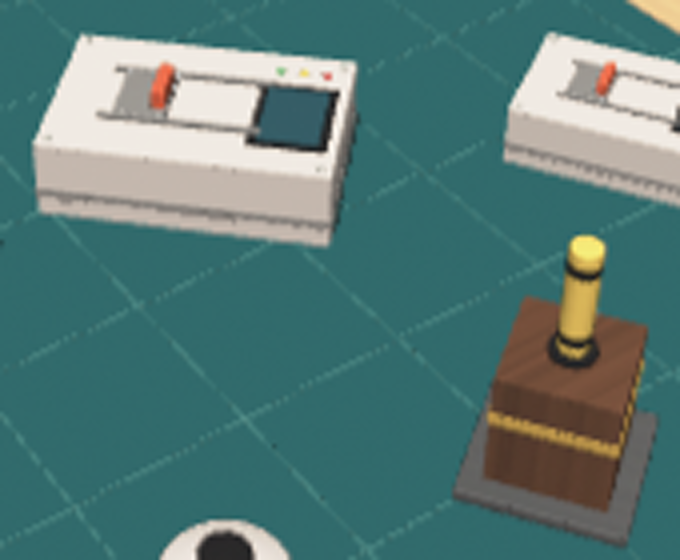

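The views agree to about 2–3 mm: the box rectangle measures 111×172 mm with its +y at 135.4°, and the rib sits about 13 mm past the well. I'll push the shutter open with closed fingers and then measure again.

```bash
python3 - <<'E'
from h import *
np.set_printoptions(precision=1,suppress=True)
yaw=np.radians(135.36);d=np.array([np.cos(yaw),np.sin(yaw),0]);C=np.array([574.9,21.5,0]);W=C-35*d
o=[np.pi,0,yaw]
q0=robot.current_qpos()
robot.move_gripper(0.0)
robot.move_ptp(W-8*d+[0,0,140],o)
print(robot.current_t(),robot.current_qpos())
print(robot.move_linear(W-8*d+[0,0,57.5],speed=80,f_stop=8),robot.current_tcp_pos())
print(robot.move_linear(W+36*d+[0,0,57.5],speed=30,f_stop=14),(robot.current_tcp_pos()-W)@d,robot.current_contact_force())
robot.move_linear(robot.current_tcp_pos()-4*d,speed=50)
robot.move_linear(robot.current_tcp_pos()+[0,0,120],speed=200)
robot.move_gripper(0.5)
robot.move_ptp([380,-250,220],o)
T=Cam("top");S=Cam("scene");print(robot.current_t())
Y=((20,110,90),(35,255,255));O=((3,110,110),(16,255,255))
a=blobs(T.img,*Y,(205,220,250,262),20)[0];b=blobs(S.img,*Y,(395,275,440,293),20)[0]
print("cap z141",a[1],T.plane(a[1],141),S.plane(b[1],138),tri(T,a[1],S,b[1]))
# stand top: brown
for x in blobs(T.img,(3,60,40),(19,255,150),(200,210,260,265),100):
    h=cv2.convexHull(np.argwhere(x[2])[:,::-1].astype(np.int32));print("stand",x[0],cv2.minAreaRect(np.array([T.plane(p,75)[:2] for p in h[:,0]],np.float32)))
col=blobs(S.img,(0,0,0),(179,255,45),(405,303,432,320),5)
for x in col: print("collar",x[0],x[1],S.plane(x[1],79))
for n,c,r in(("T",T,(318,195,375,250)),("S",S,(290,230,345,262))):
    for x in blobs(c.img,*O,r,2): print(n,x[0],x[1],"z65",c.plane(x[1],65),"z38",c.plane(x[1],38))
    print("well exp",c.proj(W+[0,0,38]),W)
a=cv2.resize(T.img[190:280,295:385],None,fx=4,fy=4,interpolation=cv2.INTER_CUBIC)
b=cv2.resize(S.img[220:310,275:375],None,fx=4,fy=4,interpolation=cv2.INTER_CUBIC)
cv2.imwrite("pics/c2.png",np.hstack([a,b]))
E
```

```text
3.9417 [-0.2  0.4  1.5 -0.   1.3 -1. ]
False [606.   -8.8  58.1]
False 35.82630532731269 [0.4 0.2 0.8]
10.0083
cap z141 [219.42, 234.9] [557.7 308.1 141. ] [561.  310.1 138. ] (array([558.5, 308.8, 135.7]), [0.5953786801192655, 0.5953786801192814])
stand [209, 221, 36, 34, 561] ((555.6885986328125, 304.6590881347656), (69.06299591064453, 65.96868896484375), 34.58708572387695)
collar [413, 310, 12, 7, 28] [417.71, 314.21] [565.2 314.5  79. ]
T [340, 221, 10, 11, 43] [344.79, 225.81] z65 [589.7   5.6  65. ] z38 [592.5   4.5  38. ]
well exp [347.7 223. ] [599.8  -3.1   0. ]
S [313, 241, 5, 11, 43] [314.98, 246.07] z65 [595.6   9.9  65. ] z38 [576.4 -21.3  38. ]
well exp [310.8 253.2] [599.8  -3.1   0. ]
```

View pics/c2.png

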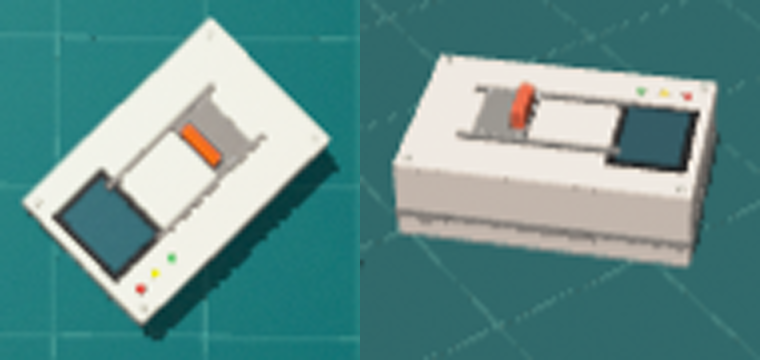

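The shutter hasn't moved: the rib is at the same pixels, (344.8,225.8) in the top view. The fingers passed without contact, probably because they weren't closed. I'll check the gripper.

```bash
python3 - <<'E'
from h import *
print(robot.current_gripper_width(),robot.current_t())
robot.move_gripper(0.0);print(robot.current_gripper_width(),robot.current_t(),robot.current_finger_force())
robot.sleep(.3);print(robot.current_gripper_width())
S=Cam("scene");p=S.proj(robot.current_tcp_pos()).astype(int);print(p)
x,y=max(p[0]-60,0),max(p[1]-90,0)
cv2.imwrite("pics/d3.png",cv2.resize(S.img[y:y+130,x:x+130],None,fx=4,fy=4,interpolation=cv2.INTER_CUBIC))
E
```

```text
0.500265049716451 10.0083
0.008747398614584647 10.875 0.0
0.010346928763316865
[328 126]
```

View pics/d3.png

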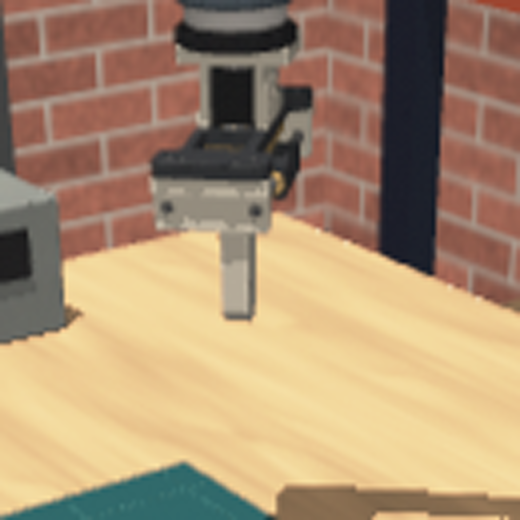

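The closed fingertip shows at about (327.5,115.5), but the TCP projects to (328,126), so it looks 10 px too high. I'll check this with the gripper closed and open, nearer the box.

```bash
python3 - <<'E'
from h import *
np.set_printoptions(precision=1,suppress=True)
print(robot.current_tcp_pos(),robot.current_eef_rot())
S=Cam("scene");T=Cam("top")
print("start proj",S.proj([206.5,-509.8,188]),"base",S.proj([0,0,0]),T.proj([0,0,0]))
o=[np.pi,0,np.radians(135.36)]
robot.move_ptp([470,130,130],o)
A=Cam("scene");p=A.proj(robot.current_tcp_pos());print(p,robot.current_tcp_pos(),robot.current_gripper_width())
robot.move_gripper(0.5)
B=Cam("scene")
x,y=(p-[65,95]).astype(int);print(x,y)
ims=[]
for c in(A,B):
    im=c.img.copy();ims.append(cv2.resize(im[y:y+130,x:x+130],None,fx=3,fy=3,interpolation=cv2.INTER_CUBIC));cv2.drawMarker(ims[-1],tuple(((p-[x,y])*3).astype(int).tolist()),(255,0,255),0,12)
cv2.imwrite("pics/e4.png",np.hstack(ims));print(robot.current_t())
E
```

```text
[ 380. -250.  220.] [ 3.1 -0.   2.4]
start proj [327.5 100.5] base [480.9 193.9] [344.8 455.8]
[392.5 228.7] [470.6 129.  130.3] 0.0029925496610860493
327 133
13.8
```

View pics/e4.png

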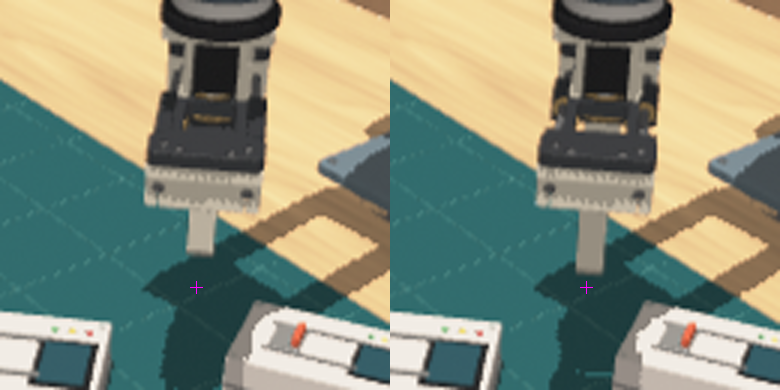

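The camera places the robot base correctly, but the real fingertips sit about 25–30 mm above the reported TCP. That would put them above the rib on the first push. I'll measure the true finger end by touching the mat gently, closed and at handle width.

```bash
python3 - <<'E'
from h import *
np.set_printoptions(precision=2,suppress=True)
for g in (0.0,0.17):
    robot.move_linear([470,130,50],speed=200)
    robot.move_gripper(g)
    r=robot.move_linear([470,130,-45],speed=40,f_stop=5)
    print(g,robot.current_gripper_width(),r,robot.current_tcp_pos(),robot.current_contact_force(),robot.current_t())
    robot.move_linear([470,130,60],speed=200)
E
```

```text
0.0 0.005603867272283707 True [469.94 130.   -30.33] [-1.13  0.24  6.87] 16.9917
0.17 0.1660954634603375 True [469.92 129.99 -30.33] [-2.33 -0.32  6.84] 20.1333
```

The fingertips are 30.3 mm above the commanded TCP at both openings, so I'll apply that correction and repeat the push.

```bash
cat >> h.py <<'E'
Z=np.array([0,0,-30.3])   # command = wanted true finger end + Z
def tip(): return robot.current_tcp_pos()-Z
E
python3 - <<'E'
from h import *
np.set_printoptions(precision=1,suppress=True)
yaw=np.radians(135.36);d=np.array([np.cos(yaw),np.sin(yaw),0]);n=np.array([d[1],-d[0],0]);C=np.array([574.9,21.5,0]);W=C-35*d
o=[np.pi,0,yaw]
robot.move_gripper(0.0)
robot.move_ptp(W-8*d+[0,0,100]+Z,o)
print(robot.move_linear(W-8*d+[0,0,57]+Z,speed=80,f_stop=6),tip())
print(robot.move_linear(W+36*d+[0,0,57]+Z,speed=30,f_stop=14),(tip()-W)@d,robot.current_contact_force())
robot.move_linear(robot.current_tcp_pos()-4*d,speed=50)
robot.move_linear(robot.current_tcp_pos()+[0,0,100],speed=250)
robot.move_gripper(0.5)
robot.move_ptp([420,-170,200],o)
T=Cam("top");S=Cam("scene");print(robot.current_t())
print("front finger edge exp at e4:",S.proj(np.array([470.6,129,160.3])+17.5*n),"seen 393.7 217.3; centre",S.proj([470.6,129,160.3]))
O=((3,90,70),(16,255,255))
for nm,c,r in(("T",T,(318,195,375,250)),("S",S,(290,230,345,262))):
    for x in blobs(c.img,*O,r,2): print(nm,x[0],x[1],"z65",c.plane(x[1],65),"z38",c.plane(x[1],38))
    print("well exp",c.proj(W+[0,0,50]),c.proj(W+[0,0,38]),W)
a=cv2.resize(T.img[190:280,295:385],None,fx=4,fy=4,interpolation=cv2.INTER_CUBIC)
b=cv2.resize(S.img[220:310,275:375],None,fx=4,fy=4,interpolation=cv2.INTER_CUBIC)
cv2.imwrite("pics/f5.png",np.hstack([a,b]))
E
```

```text
False [605.6  -8.6  57. ]
True 25.16708322964999 [ 1.8 -2.3  1.6]
26.6083
front finger edge exp at e4: [392.9 221.5] seen 393.7 217.3; centre [393.5 217. ]
T [347, 221, 4, 5, 10] [348.8, 223.0] z65 [597.   -4.6  65. ] z38 [599.9  -5.9  38. ]
T [346, 222, 1, 2, 2] [346.0, 222.5] z65 [598.2   2.5  65. ] z38 [601.2   1.4  38. ]
T [333, 228, 10, 11, 46] [337.28, 233.11] z65 [570.9  24.6  65. ] z38 [573.3  23.9  38. ]
well exp [347.9 222.5] [347.7 223. ] [599.8  -3.1   0. ]
S [324, 242, 6, 12, 50] [326.36, 247.16] z65 [576.6  28.6  65. ] z38 [556.5  -1.9  38. ]
well exp [310.7 249.1] [310.8 253.2] [599.8  -3.1   0. ]
```

View pics/f5.png

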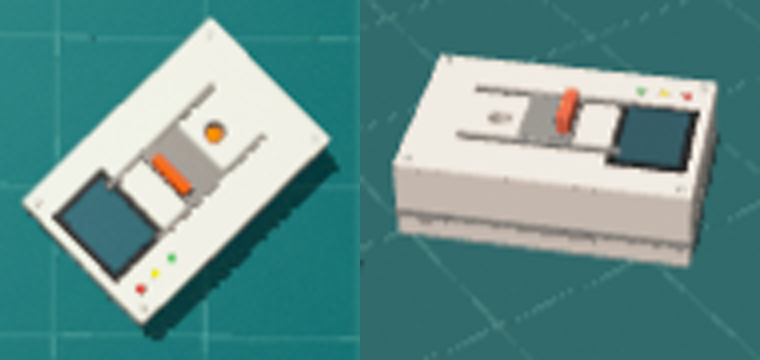

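The rib moved from (344.8,225.8) to (337.3,233.1), a travel of about 30 mm, so the shutter is open. The orange button shows at about (348.2,222.8) in the top view and the mouth at (310,249.3) in the scene view, both within a pixel of prediction. The push stop suggests the robot is offset a few mm along d relative to the cameras. I'll hover over the tool and measure the finger against the handle.

```bash
python3 - <<'E'
from h import *
from scipy.optimize import least_squares
np.set_printoptions(precision=2,suppress=True)
yaw=np.radians(135.36);d=np.array([np.cos(yaw),np.sin(yaw),0]);n=np.array([d[1],-d[0],0])
S=Cam("scene");T=Cam("top")
# handle axis columns per row in the scene, and cap in top
m=cv2.inRange(cv2.cvtColor(S.img,cv2.COLOR_BGR2HSV),(18,70,60),(38,255,255))
ax=[(np.flatnonzero(m[r,405:435]).mean()+405,r) for r in range(286,310) if m[r,405:435].sum()>255*5]
cap=np.array(blobs(T.img,(20,110,90),(35,255,255),(205,220,250,262),20)[0][1])
def res(p):
    e=list((T.proj([p[0],p[1],139])-cap))
    a=S.proj([p[0],p[1],85]);b=S.proj([p[0],p[1],139])
    e+=[.3*(c-(a[0]+(b[0]-a[0])*(r-a[1])/(b[1]-a[1]))) for c,r in ax]
    return e
s=least_squares(res,[559,309]);P=np.r_[s.x,0];print("stylus",P,"res",np.array(s.fun)[:4],len(ax),S.proj(P+[0,0,141]),[ax[0],ax[-1]])
Wt=T.plane((348.2,222.8),40);print("well top view",Wt)
robot.move_ptp(P+[0,0,158]+Z,[np.pi,0,yaw])
H=Cam("scene");t=tip();e=H.proj(t+32*n);print("tip",t,"near finger exp",e,robot.current_gripper_width(),robot.current_t())
x,y=(e-[60,60]).astype(int);print(x,y)
hs=cv2.cvtColor(H.img,cv2.COLOR_BGR2HSV)
for r in range(int(e[1])-22,int(e[1])+6,3):
    k=np.flatnonzero(hs[r,int(e[0])-20:int(e[0])+20,1]<60)+int(e[0])-20
    print(r,(k.min(),k.max(),len(k),k.mean()) if len(k) else None, end="; ")
v=cv2.resize(H.img[y:y+120,x:x+130],None,fx=4,fy=4,interpolation=cv2.INTER_CUBIC);cv2.drawMarker(v,tuple(((e-[x,y])*4).astype(int).tolist()),(255,0,255),0,12)
cv2.imwrite("pics/g6.png",v)
E
```

```text
stylus [559.42 309.24   0.  ] res [ 0.43 -0.37 -0.2  -0.16] 22 [421.65 286.25] [(np.float64(421.0), 286), (np.float64(418.375), 309)]
well top view [600.21  -4.23  40.  ]
tip [560.05 307.95 158.39] near finger exp [421.68 290.64] 0.5005077815593016 28.5917
361 230
268 (np.int64(404), np.int64(440), 37, np.float64(422.0)); 271 (np.int64(415), np.int64(440), 26, np.float64(427.5)); 274 (np.int64(418), np.int64(440), 20, np.float64(428.55)); 277 (np.int64(418), np.int64(429), 12, np.float64(423.5)); 280 (np.int64(417), np.int64(429), 13, np.float64(423.0)); 283 (np.int64(417), np.int64(428), 12, np.float64(422.5)); 286 (np.int64(417), np.int64(428), 12, np.float64(422.5)); 289 (np.int64(426), np.int64(427), 2, np.float64(426.5)); 292 (np.int64(416), np.int64(417), 2, np.float64(416.5)); 295 (np.int64(425), np.int64(425), 1, np.float64(425.0));
```

View pics/g6.png

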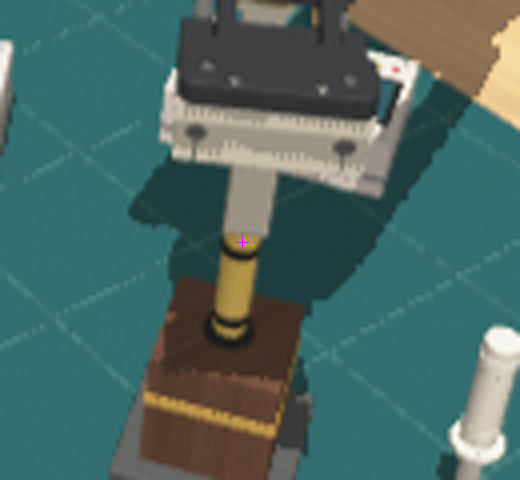

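The near finger is centred at about column 422.5, in line with the handle axis and within about 1 mm of the expected 421.7. The finger is about 20 mm wide, which accounts for the early stop on the rib. Grasping, lifting and going to the well.

```bash
python3 - <<'E'
from h import *
np.set_printoptions(precision=2,suppress=True)
P=np.array([559.42,309.24,0]);W=np.array([600,-3.7,0])
robot.move_linear(P+[0,0,158]+Z,speed=50)
print(robot.move_linear(P+[0,0,91]+Z,speed=70,f_stop=8),tip())
f0=robot.current_contact_force();robot.move_gripper(0.0)
print(robot.current_gripper_width(),robot.current_finger_force(),robot.current_contact_force()-f0,robot.current_t())
w=robot.current_gripper_width()
assert .1<w<.25
print(robot.move_linear(P+[0,0,176]+Z,speed=90,f_stop=25),robot.current_gripper_width())
robot.move_linear(W+[0,0,150]+Z,speed=200)
robot.move_linear(W+[0,0,134]+Z,speed=50)
t=tip();print(t,robot.current_contact_force(),robot.current_t())
S=Cam("scene");p=S.proj(t-[0,0,76]);m=S.proj(W+[0,0,50]);print(p,m)
v=S.img[190:280,265:365];v=cv2.resize(v,None,fx=6,fy=6,interpolation=cv2.INTER_CUBIC)
cv2.imwrite("pics/h7.png",v)
E
```

```text
False [559.92 309.38  91.59]
0.16735476165941773 30.00009298324585 [ 0.74  0.37 -0.63] 30.55
False 0.16411342281329191
[599.66  -3.49 133.41] [-0.76 -0.91 -1.45] 33.8417
[310.51 246.48] [310.45 249.04]
```

View pics/h7.png

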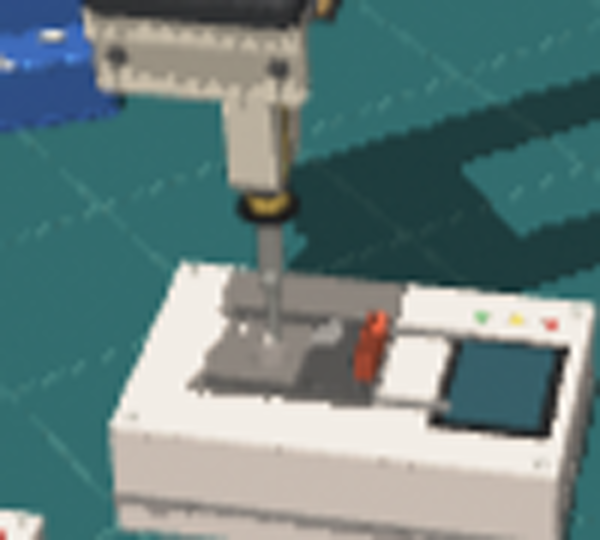

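The tool hangs straight, with the pin tip at about (310,246.7) against a predicted (310.5,246.5), directly over the well. Pressing now.

```bash
python3 - <<'E'
from h import *
np.set_printoptions(precision=2,suppress=True)
W=np.array([600,-3.7,0])
c=robot.move_linear(W+[0,0,76+41]+Z,speed=30,f_stop=3);print(c,tip()[2]-76,robot.current_contact_force())
if c: raise SystemExit
c=robot.move_linear(W+[0,0,76+30]+Z,speed=12,f_stop=11);print(c,tip()-[0,0,76],robot.current_contact_force(),robot.current_t())
robot.sleep(1.3);print(tip()-[0,0,76],robot.current_contact_force(),robot.current_gripper_width(),robot.current_t())
E
```

```text
False 40.983053828020545 [-0.16  0.15 -1.56]
True [600.35  -3.77  32.83] [-1.57 -0.53  6.14] 35.3417
[600.31  -3.74  32.86] [-0.84  0.3   5.14] 0.16750323916685564 36.6417
```

The tip reads 32.9 mm with a net force of about 6.7 N, so the button bottomed and stayed down for 1.3 s. Returning the tool to its stand.

```bash
python3 - <<'E'
from h import *
np.set_printoptions(precision=2,suppress=True)
P=np.array([559.7,309.3,0]);W=np.array([600,-3.7,0])
robot.move_linear(W+[0,0,176]+Z,speed=90)
robot.move_linear(P+[0,0,176]+Z,speed=180)
robot.move_linear(P+[0,0,160]+Z,speed=60);print(tip(),robot.current_t())
c=robot.move_linear(P+[0,0,90]+Z,speed=40,f_stop=8);print(c,tip(),robot.current_contact_force(),robot.current_t())
robot.sleep(.3);print(tip(),robot.current_finger_force(),robot.current_gripper_width())
E
```

```text
[559.27 308.95 159.14] 39.8667
True [559.64 309.29  91.09] [ 0.01 -0.71  4.72] 41.5417
[559.67 309.26  91.11] 30.00104784965515 0.17085779861162032
```

The collar is home: contact came at 91.1 mm, against 91.6 mm when I gripped it. Releasing, retreating and checking.

```bash
python3 - <<'E'
from h import *
np.set_printoptions(precision=2,suppress=True)
robot.move_gripper(0.5);p=robot.current_tcp_pos()
robot.move_linear([p[0],p[1],p[2]+90],speed=100)
robot.move_ptp([420,-170,200],[np.pi,0,np.radians(135.36)])
S=Cam("scene");T=Cam("top");print(robot.current_t(),robot.current_finger_force())
print([b[:2] for b in blobs(T.img,(20,110,90),(35,255,255),(205,220,250,262),20)],[b[:2] for b in blobs(S.img,(20,110,90),(35,255,255),(395,275,440,320),20)])
print([b[:2] for b in blobs(T.img,(3,90,70),(16,255,255),(318,195,375,250),5)])
cv2.imwrite("pics/i8.png",np.hstack([cv2.resize(T.img[100:300,150:510],None,fx=1.1,fy=1.1),cv2.resize(S.img[180:400,180:500],(396,220))]))
E
```

```text
45.5167 0.0
[([216, 232, 7, 7, 42], [219.05, 234.83])] [([417, 284, 9, 9, 70], [420.96, 287.94]), ([415, 293, 10, 17, 128], [419.17, 301.23]), ([414, 310, 8, 4, 20], [417.4, 311.75])]
[([347, 221, 4, 5, 9], [348.89, 223.11]), ([333, 228, 10, 11, 46], [337.37, 233.2])]
```

View pics/i8.png

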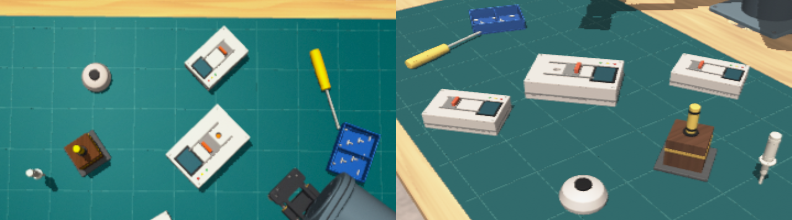

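The tool is upright in its stand (cap at (219,235) in the top view, as at the start). The shutter is still open (rib at (337,233)), and the bin, module and screwdriver haven't moved. Handing in.

```bash
python3 -c "
from bench import robot
print(robot.hand_in())"
```

```text
the job is handed in; nothing more can be done
None
```

I opened the shutter, held the reset button fully down for about 1.3 s, put the tool back home in its stand and handed the job in at about 45.5 s of the 58 s; no verdict came back.

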